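Snap the spring-clip stop on to the jig's guide tube and butt it up

ROBOT

A 6-joint arm with a two-finger parallel gripper is mounted at the origin on the work surface. World frame = base frame: x ahead of the robot, y to its left, z up, the work surface at z = 0. Lengths are in mm, angles in rad, forces in N, time in s.
With the tool pointing down it reaches from about 350 to 925 mm from the base axis. Payload 6.4 kg.
Tool frame: the origin (TCP) lies at the very end of the fingers, on their centre line; the grasp point (between the pads) lies 19 mm behind it; z points along the fingers, y is the line along which they close (so a half turn about z gives the same grasp; the last joint's range is limited). The gripper opens to 94 mm and grips with 3 to 60 N. Pads are 16 mm wide; open, the fingers measure 119 mm over their backs; the gripper's body (75 mm by 177 mm) begins 78 mm behind the grasp point.
Start: joints at [0.964, 0.245, 1.558, -0, 1.339, -0.174], TCP at [272.618, 590.079, 205.455] pointing down, gripper open.
Joint ranges: [-3.13, 3.13], [-1.02, 2.26], [0.13, 2.54], [-0.95, 4.09], [0.21, 2.88], [-2.74, 2.74]. Speed limits (rad/s): [2.57, 2.57, 3.14, 3.14, 3.14, 3.14].

INTERFACE

Orientations are given as a rotation vector (axis times angle).
In Python, from station import * gives the robot as it stands.
- The arm moves only by the tool step_arm, never from a script. Its argument "rows" is a list that holds one entry, the list of rows, each a list of 7 numbers: the closure, from -1 (fully open) to 1 (shut), then the shift along the tool's x, y, z in units of 30 mm (1.0 is 30 mm), then the turn, a rotation vector about the tool's x, y, z in units of 5 degrees (1.0 is 5 degrees). A call has 1 to 8 rows; each row shifts and turns the commanded pose from where the row before left it, along the tool's axes as they then stand; what a row does not reach is not made up. A row lasts 1/12 s, in which the tool goes at most 41.7 mm and 7.16 degrees, less where a joint would pass 70% of its speed; a pose out of reach is approached as far as the arm can. A call is refused whole if a number of a shift passes 1 or a number of a turn 1, either way. A call with a gripper value outside its range is refused whole. The fingers move at their own pace and stop on an object; the grip force is fixed at half the most. Time passes only in rows, so rows that do not move let the fingers close. It gives the time, the measured TCP pose, the force, the opening and the grip force at its end, in the units of the state.
- observe(): the state, without advancing time (a new reading comes with each control period).
- snapshot(name): name is "scene" or "top"; returns (picture, depth): 400x640x3 uint8, red, green, blue; 400x640 float32, mm along the optical axis (not along the pixel's ray), 0 where there is no reading.
- camera_info(name): a dict with "intrinsics" (3x3 intrinsics, pixels), "k1" (the pictures are not rectified: a ray, as slopes to the right and down, at radius r is drawn at 1 + k1 r^2 times it, then the intrinsics apply), "T" (4x4, takes a point from camera to world coordinates). Camera axes: x right, y up, looking along -z (the intrinsics and any distortion apply to the point x, -y, -z); pixel columns grow to the right and rows downward; lengths in mm; the calibration is good to about 2 mm. A picture is of the moment at which its call begins. camera_info takes no time and is no camera call.
- sign_off(): hands the job in; it is judged then, once.
Trained networks look in the newest picture that a camera, given by its name, has taken for a name from the list of things; names that differ only in an ending like _2 or _b are one class to them, and where a whole thing is asked for, a point or a joint stands for the part that bears it (a point fixed in the world has none). Each returns a list of dicts, best first, with "p" (0 to 1); they miss things now and then, are a little off and sometimes report something else, mostly with a low value. They report only what shows in the picture. A call takes as long as a camera call. They do not tell look-alikes from the thing itself.
- search_frame(camera, name): "uv" ([column, row] in pixels, amid what is visible of it).
The state is a dict: "t": time; "joint_positions": joint angles; "joint_velocities": joint speeds; "joint_efforts": joint torques, N m; "tool_pos": TCP position; "tcp_rot": TCP orientation; "force": force on the tool from outside, world axes, zero at the start; "ft_torque": the same for the moment, N m; "finger_gap": finger opening in mm; "grasp_force": force on a finger pad.
Only numpy, scipy, OpenCV 4.12 (cv2) and the standard library are available. Lean on these libraries where they do the work, as an engineer would, in place of code of your own. Each camera call takes 0.05 s, during which the arm holds its last target. There are 200 camera calls.

TASK

Pick up the spring-clip stop and slowly press it down over the bare part of the steel guide tube, about five centimetres short of the wooden stop block, until its arms snap round the tube and it is fully home; do not ram it. Then slide it along the tube until its end bears snugly against the head of the block's adjusting screw (push until you feel it resist with some 5 N more than the drag, but do not shift the block) and leave it there, upright. Do not disturb the other things on the bench.

Things in the scene. Friction and masses are not known exactly. Their poses are not given: they have to be found in the camera images.
- clip: Spring-clip stop, loose, about 100 g: a brown wooden block on a dark steel spring clip with two arms that point down. It stands on its arms on the bench. Origin: on the axis of the round seat between the arms (the tube's axis when home), 20 mm above the arms' tips; z up, y along the seat. Its ends at y = +18 and -18 mm are alike: it may go on either way round.
- clip_block (a point): Centre of the clip's wooden block, 30 x 30 x 40 mm (z = +22 to +62 mm from the clip's origin), the part to grip. Under it a steel plate 38 (x) x 36 (y) mm, z = +14 to +22 mm, whose underside rests on the tube when home and whose y faces are the clip's ends. Axes as the clip's.
- clip_mouth (a point): Middle between the tips of the clip's arms, 20 mm under its origin. Mouth 33 mm wide here, throat 20.6 mm wide at z = -9.5 mm; the arms (34 mm along y) spring outwards. They meet the tube with the origin about 20 mm above its axis; the push rises to about 12 N and drops as they snap past; then it jumps home to a hard stop: press at 20 to 30 mm/s. Clipped on, it drags with 3 to 7 N when slid.
- guide: Guide of a cutting jig, fixed: a wooden base (90 x 370 mm, its top 18 mm above this origin) with two wooden posts (34 x 30 mm, to 108 mm above the origin) that carry a polished steel tube of 28 mm diameter along y, from y = -150 to +150 mm between the posts, its axis at z = +85 mm. Origin: under the middle of the tube; y along the tube.
- tube_mid (a point): The point on the tube's axis midway between the posts; axes as the guide's.
- stop: Stop block: pale wood, 50 x 22 x 50 mm (22 along the tube), with a brass thumbscrew on its far side, clamped on the tube towards its +y end. Origin: its centre, on the tube's axis; axes as the guide's. The screw holds it against about 11 N along the tube; beyond that it slips.
- stop_face (a point): Centre, on the tube's axis, of the stop block's -y face, out of which the adjusting screw stands: a brass head 10 mm across and 4 mm thick, parallel to the tube, its centre 18 mm above this point, level with the clip's plate. Its end is 4 to 20 mm proud of the face; the setting differs each time and is not measured. It does not give. The bare tube lies on the -y side of it. Axes as the guide's.
- driver: Bystander: screwdriver with red handle lying on the bench; origin under it, near its middle.
- lacquer: Bystander: amber glass bottle, 56 mm across, 130 mm tall; origin at the centre of its foot.
- pegjar: Bystander: glass jar with a steel lid, 60 mm across, 80 mm tall; origin at the centre of its foot.
Things that resemble listed ones, but are neither listed nor needed, are in the scene too. Several things look just like the clip: the one meant starts farthest to the robot's left.

How it is judged (in metres and radians):
On the way, in this order (a step that is already met when the one before it is completed fails the run):
1. the clip is snapped fully home on the bare tube, at least 30 mm short of the stop block (x of clip in the frame of stop_face between -0.002 and 0.002 m and z of clip in the frame of stop_face between -0.002 and 0.002 m and angle between the y axis of clip and the y axis of guide, either way round below 0.1 rad and y of clip in the frame of stop_face below -0.048 m), for 0.2 s.
2. the clip, still home on the tube, bears against the stop block's screw with more than 3 N (x of clip in the frame of stop_face between -0.002 and 0.002 m and z of clip in the frame of stop_face between -0.002 and 0.002 m and angle between the y axis of clip and the y axis of guide, either way round below 0.1 rad and contact force between clip and stop above 3 N), for 0.2 s.
At the end, for the whole second after the job is handed in: The clip is home on the tube (seat axis within 2 mm of the tube's axis, aligned within 0.1 rad), its end within 2 mm of the adjusting screw's head, upright within 0.17 rad, at rest; the stop block not shifted by more than 2 mm (x of clip in the frame of stop_face between -0.002 and 0.002 m and z of clip in the frame of stop_face between -0.002 and 0.002 m and angle between the y axis of clip and the y axis of guide, either way round below 0.1 rad and (y of screw_c0 in the frame of clip between 0.0185 and 0.022 m or y of screw_c0 in the frame of clip between -0.022 and -0.0185 m) and angle between clip's own z axis and vertical below 0.17 rad and linear speed of clip below 0.02 m/s); the robot touches nothing.
It fails at once if the clip is rammed: it presses on the guide or the stop block with more than 90 N (contact force between clip and guide above 90 N).
It fails at once if the stop block is shifted along the tube by more than 2 mm (distance of stop_face from where it was at the start of the episode above 0.002 m).
It fails at once if the screwdriver is moved by more than 20 mm (distance of driver from where it was at the start of the episode above 0.02 m).
It fails at once if the bottle is moved by more than 20 mm (distance of lacquer from where it was at the start of the episode above 0.02 m).
It fails at once if the jar is moved by more than 20 mm (distance of pegjar from where it was at the start of the episode above 0.02 m).
It also fails if it takes over 54 s, if anything falls off the work surface, if the arm or the gripper's body presses on something with over 40 N, if the wrist force passes 120 N, or if a joint passes its speed limit or range.

## Working session

There is one attempt and no reset: what is moved stays moved. The work goes in short steps, Python scripts to look and compute and a tool call to move; the robot and the scene stay as the last step left them, time stands still between calls to the robot, and variables do not carry over. Pictures are saved under pics/ and viewed, at most 10 in all, crops included, and the job is handed in when it is done.

Besides the shell and the picture viewer there is one more tool, called after ">>>" as name(argument=value, ...) on one line, values as JSON. step_arm: Moves the arm, as the interface text tells. Its arguments: {"type":"object","properties":{"rows":{"type":"array","items":{"type":"array","items":{"type":"array","items":{"type":"number"}}}}},"required":["rows"]}

```bash
mkdir -p pics; cat > h.py <<'E'
from station import *
import numpy as np, cv2
from scipy.spatial.transform import Rotation as R
def world(cam,uv,d):
    c=camera_info(cam);K=np.array(c["intrinsics"]);T=np.array(c["T"])
    uv=np.atleast_2d(np.array(uv,float));m=(uv-[K[0,2],K[1,2]])/[K[0,0],K[1,1]]
    s=m.copy()
    for _ in range(20): s=m/(1+c["k1"]*(s**2).sum(1,keepdims=True))
    d=np.atleast_1d(d);P=np.c_[s[:,0]*d,-s[:,1]*d,-d]
    return P@T[:3,:3].T+T[:3,3]
def cloud(cam,depth):
    v,u=np.mgrid[0:400,0:640]
    W=world(cam,np.c_[u.ravel(),v.ravel()],depth.ravel()).reshape(400,640,3)
    W[depth<=0]=np.nan
    return W
E
python3 - <<'E'
from h import *
for n in("scene","top"):
    p,d=snapshot(n);cv2.imwrite(f"pics/{n}0.png",p[:,:,::-1]);np.save(n+"0.npy",d);np.save(n+"0p.npy",p)
    W=cloud(n,d)
    print(n,np.array(camera_info(n)["T"])[:3,3].round())
    for k in("clip","clip_block","guide","stop","driver","lacquer","pegjar"):
        for r in search_frame(n,k):
            u,v=np.round(r["uv"]).astype(int);print(k,round(r["p"],2),(u,v),W[v,u].round())
print(observe())
E
```

```text
scene [ 783.  515. 1004.]
clip 0.92 (np.int64(320), np.int64(155)) [ 453. -119.   58.]
clip 0.67 (np.int64(274), np.int64(136)) [ 540. -220.   75.]
clip 0.65 (np.int64(340), np.int64(120)) [ 350. -199.   63.]
clip 0.62 (np.int64(309), np.int64(136)) [ 449. -193.   53.]
clip_block 0.87 (np.int64(308), np.int64(138)) [ 452. -194.   46.]
clip_block 0.71 (np.int64(337), np.int64(121)) [ 357. -203.   59.]
clip_block 0.6 (np.int64(269), np.int64(140)) [ 554. -225.   59.]
guide 0.6 (np.int64(286), np.int64(229)) [632.  60.  95.]
stop 0.61 (np.int64(294), np.int64(225)) [614.  68. 113.]
driver 0.63 (np.int64(428), np.int64(303)) [412. 339.  23.]
driver 0.35 (np.int64(321), np.int64(157)) [ 451. -118.   49.]
lacquer 0.93 (np.int64(235), np.int64(111)) [ 602. -343.   82.]
pegjar 0.65 (np.int64(344), np.int64(368)) [656. 383.  81.]
top [ 315.   20. 1272.]
clip 0.77 (np.int64(411), np.int64(261)) [ 339. -218.   80.]
clip 0.59 (np.int64(403), np.int64(225)) [ 440. -200.   78.]
clip 0.48 (np.int64(416), np.int64(193)) [ 530. -239.   85.]
clip_block 0.75 (np.int64(401), np.int64(228)) [ 435. -200. 
[... 622 characters left out ...]
90.]
{'t': 0.8, 'joint_positions': array([ 9.63879269e-01,  2.45047933e-01,  1.55775714e+00,  1.31160041e-05,
        1.33869159e+00, -1.74058980e-01]), 'joint_velocities': array([ 0.00092988, -0.00044288, -0.00021285,  0.00038457,  0.00030946,
       -0.00027717]), 'joint_efforts': array([-1.92362597e-05, -4.15818357e+01, -3.14851105e+01,  6.85398909e-02,
        2.90499022e-02, -3.55405450e-05]), 'tool_pos': array([272.64215051, 590.09699092, 205.51166311]), 'tcp_rot': array([6.74635437e-01, 3.06827574e+00, 1.47068539e-04]), 'force': array([ 0.4187319 ,  0.52908331, -0.41609712]), 'ft_torque': array([0.05065868, 0.02423439, 0.01985436]), 'grasp_force': 0.0, 'finger_gap': 94.22729453124232}
```

```bash
python3 - <<'E'
import cv2
a=cv2.imread("pics/scene0.png");b=cv2.imread("pics/top0.png")
cv2.imwrite("pics/cropT.png",cv2.resize(b[140:290,290:450],None,fx=4,fy=4,interpolation=cv2.INTER_CUBIC)[:600])
E
```

```text
(no output)
```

View pics/top0.png

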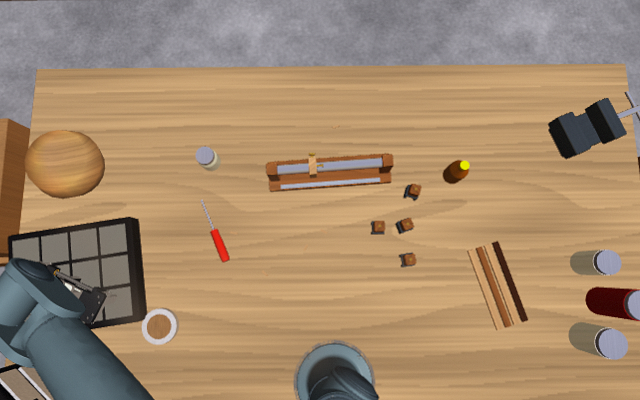

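View pics/scene0.png

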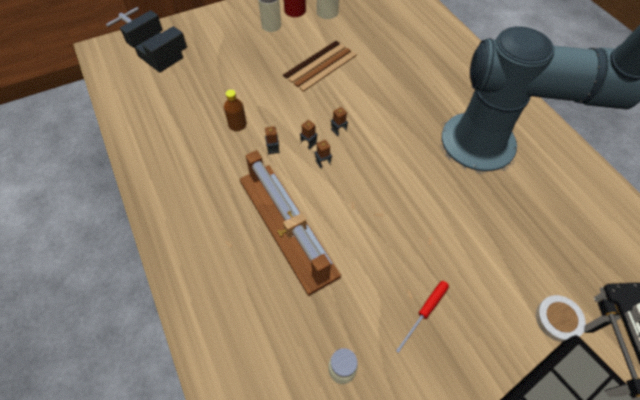

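View pics/cropT.png

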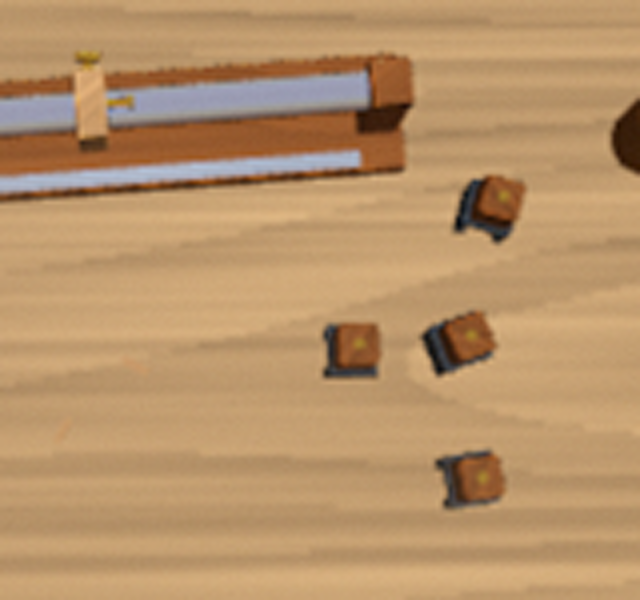

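```bash
python3 - <<'E'
from h import *
a=cv2.imread("pics/scene0.png");b=cv2.imread("pics/top0.png")
A=cv2.resize(a[135:175,300:340],(400,400),interpolation=cv2.INTER_CUBIC)
B=cv2.resize(b[207:247,358:398],(400,400),interpolation=cv2.INTER_CUBIC)
cv2.imwrite("pics/crop2.png",np.hstack([A,B]))
d=np.load("top0.npy");W=cloud("top",d)
S=cloud("scene",np.load("scene0.npy"))
for n,C in(("top",W),("scene",S)):
    ok=np.isfinite(C[...,0])
    def sel(x0,x1,y0,y1,z0,z1): return C[ok&(C[...,0]>x0)&(C[...,0]<x1)&(C[...,1]>y0)&(C[...,1]<y1)&(C[...,2]>z0)&(C[...,2]<z1)]
    t=sel(400,470,-160,-100,76,90)
    r=cv2.minAreaRect(t[:,:2].astype(np.float32));print(n,"clip",len(t),r,np.median(t[:,2]),t.mean(0))
    lo=sel(400,480,-165,-95,6,40);print("low",lo.min(0) if len(lo) else 0,lo.max(0) if len(lo) else 0)
    b=sel(380,480,-110,-40,-20,20);print("bench z",np.median(b[:,2]))
    g=sel(520,720,-220,220,104,113);
    for s in(-1,1):
        q=g[(g[:,1]*s>100)];print("post",s,len(q),q.mean(0) if len(q) else 0, cv2.minAreaRect(q[:,:2].astype(np.float32)) if len(q)>3 else 0)
    g=sel(520,720,-130,130,90,103); print("tube",len(g),np.median(g[:,2]))
    h=g[g[:,2]>96.]; pf=np.polyfit(h[:,1],h[:,0],1); print("crest fit x=a y+b",pf,len(h))
    s=sel(520,720,-20,130,105,120);print("stop top",len(s),s.mean(0),cv2.minAreaRect(s[:,:2].astype(np.float32)))
E
```

```text
top clip 107 ((437.7037658691406, -131.76824951171875), (28.177629470825195, 28.804040908813477), 88.79505157470703) 80.63911402824056 [ 437.06362942 -132.6205356    80.88860419]
low [ 406.30497273 -148.78492581    6.51863996] [ 456.81522729 -115.82281143   39.04114374]
bench z -0.6949548852785483
post -1 124 [ 620.25866343 -155.52083811  108.67937658] ((620.3987426757812, -147.8623809814453), (32.79431915283203, 51.05892562866211), 0.9740362763404846)
post 1 118 [599.6110437  168.63791278 108.86897989] ((601.8914794921875, 143.8020477294922), (33.31726837158203, 83.89756774902344), 4.1560750007629395)
tube 719 97.93582196587249
crest fit x=a y+b [-6.77829672e-02  6.09747749e+02] 487
stop top 149 [606.87471107  52.28749564 111.16272932] ((607.687744140625, 33.791900634765625), (50.22624969482422, 62.47471237182617), 0.602698802947998)
scene clip 107 ((440.21600341796875, -131.5430908203125), (31.10270881652832, 30.390478134155273), 88.57445526123047) 80.33191303613614 [ 440.66852026 -129.72357097   80.35672938]
low [ 421.82927834 -148.80001467    6.1563053 ] [ 458.84268679 -111.77922486   39.98081365]
bench z -0.578702615860152
post -1 148 [ 620.91810196 -153.67744871  109.02896929] ((620.4383544921875, -146.625), (33.922725677490234, 50.73881912231445), 3.4912350177764893)
post 1 195 [601.35861159 173.42675418 109.12696039] ((601.2489013671875, 172.626953125), (32.851287841796875, 30.31450843811035), 1.6964436769485474)
tube 956 97.93575719042872
crest fit x=a y+b [-6.02129044e-02  6.11601398e+02] 669
stop top 218 [608.80751663  56.17471665 110.58251947] ((609.4659423828125, 46.160911560058594), (47.342403411865234, 45.96852493286133), 5.908411502838135)
```

View pics/crop2.png

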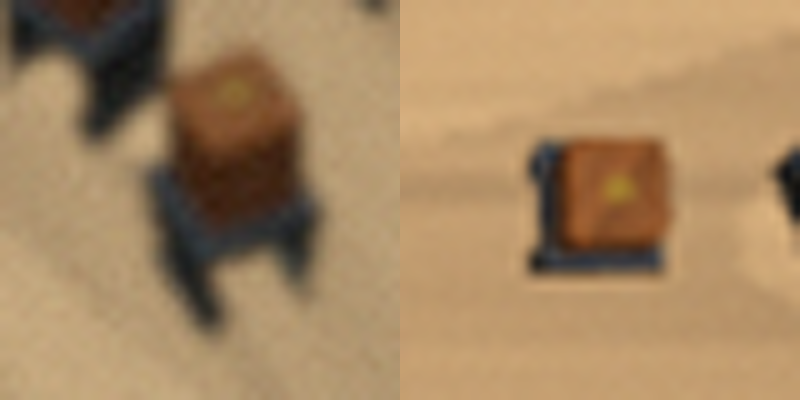

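The look-alikes in the top view are at (378,227), (403,225), (409,260) and (414,191). The one meant is (378,227), because it lies farthest to the robot's left (largest y, about -131). In the scene view it is at (322,153). The crop shows the gap between its arms on the +y face, so the seat runs along world y. I will grip across x.

>>> step_arm(rows=[[[-1, 0, 0, 0, 0, 0, 1], [-1, 0, 0, 0, 0, 0, 1], [-1, 0, 0, 0, 0, 0, 1], [-1, 0, 0, 0, 0, 0, 1], [-1, 0, 0, 0, 0, 0, 1], [-1, 0, 0, 0, 0, 0, 1], [-1, 0, 0, 0, 0, 0, 1], [-1, 0, 0, 0, 0, 0, 1]]])

```text
t: 1.47
tool_pos: [272.6, 590.1, 205.5]
tcp_rot: [1.689, 2.649, 0.0]
force: [0.1, 0.2, -0.7]
finger_gap: 93.8
grasp_force: 0.0
```

>>> step_arm(rows=[[[-1, 0, 0, 0, 0, 0, 1], [-1, 0, 0, 0, 0, 0, 1], [-1, 0, 0, 0, 0, 0, 1], [-1, 0, 0, 0, 0, 0, 1], [-1, 0, 0, 0, 0, 0, 1], [-1, 0, 0, 0, 0, 0, 0.05], [-1, 0, 0, 0, 0, 0, 0]]])

```text
t: 2.05
tool_pos: [272.6, 590.1, 205.5]
tcp_rot: [2.22, 2.223, -0.0]
force: [-1.2, -0.3, -0.1]
finger_gap: 93.9
grasp_force: 0.0
```

>>> step_arm(rows=[[[-1, -1, 0.4, 0, 0, 0, 0], [-1, -1, 0.4, 0, 0, 0, 0], [-1, -1, 0.4, 0, 0, 0, 0], [-1, -1, 0.4, 0, 0, 0, 0], [-1, -1, 0.4, 0, 0, 0, 0], [-1, -1, 0.4, 0, 0, 0, 0], [-1, -1, 0.4, 0, 0, 0, 0], [-1, -1, 0.4, 0, 0, 0, 0]]])

```text
t: 2.72
tool_pos: [368.7, 348.6, 205.6]
tcp_rot: [2.219, 2.223, 0.001]
force: [0.3, 0.8, -0.3]
finger_gap: 93.8
grasp_force: 0.0
```

>>> step_arm(rows=[[[-1, -1, 0.3, 0, 0, 0, 0], [-1, -1, 0.3, 0, 0, 0, 0], [-1, -1, 0.3, 0, 0, 0, 0], [-1, -1, 0.3, 0, 0, 0, 0], [-1, -1, 0.3, 0, 0, 0, 0], [-1, -1, 0.3, 0, 0, 0, 0], [-1, -1, 0.3, 0, 0, 0, 0], [-1, -1, 0.3, 0, 0, 0, 0]]])

```text
t: 3.38
tool_pos: [440.5, 108.5, 205.8]
tcp_rot: [2.219, 2.223, 0.001]
force: [0.8, 0.2, 0.6]
finger_gap: 94.2
grasp_force: 0.0
```

>>> step_arm(rows=[[[-1, -1, 0, 0, 0, 0, 0], [-1, -1, 0, 0, 0, 0, 0], [-1, -1, 0, 0, 0, 0, 0], [-1, -1, 0, 0, 0, 0, 0], [-1, -1, 0, 0, 0, 0, 0], [-1, -1, 0, 0, 0, 0, 0], [-1, -1, 0, 0, 0, 0, 0], [-1, 0, 0, 0, 0, 0, 0]]])

```text
t: 4.05
tool_pos: [440.1, -104.0, 205.9]
tcp_rot: [2.225, 2.216, -0.001]
force: [-0.5, 0.7, -0.4]
finger_gap: 94.1
grasp_force: 0.0
```

>>> step_arm(rows=[[[-1, -0.6, -0.05, 0, 0, 0, 0], [-1, -0.45, 0, 0.6, 0, 0, 0], [-1, 0, 0, 1, 0, 0, 0], [-1, 0, 0, 1, 0, 0, 0], [-1, 0, 0, 1, 0, 0, 0], [-1, 0, 0, 0.6, 0, 0, 0], [-1, 0, 0, 0, 0, 0, 0], [-1, 0, 0, 0, 0, 0, 0]]])

```text
t: 4.72
tool_pos: [438.1, -130.8, 79.1]
tcp_rot: [-2.22, -2.221, 0.001]
force: [0.5, 0.0, 0.4]
finger_gap: 94.0
grasp_force: 0.0
```

```bash
python3 - <<'E'
from h import *
p,d=snapshot("scene");cv2.imwrite("pics/s1.png",cv2.resize(p[60:210,240:440,::-1],(800,600),interpolation=cv2.INTER_CUBIC));print(observe()["tool_pos"])
E
```

```text
[ 439.20258721 -131.51675152   80.44339625]
```

View pics/s1.png

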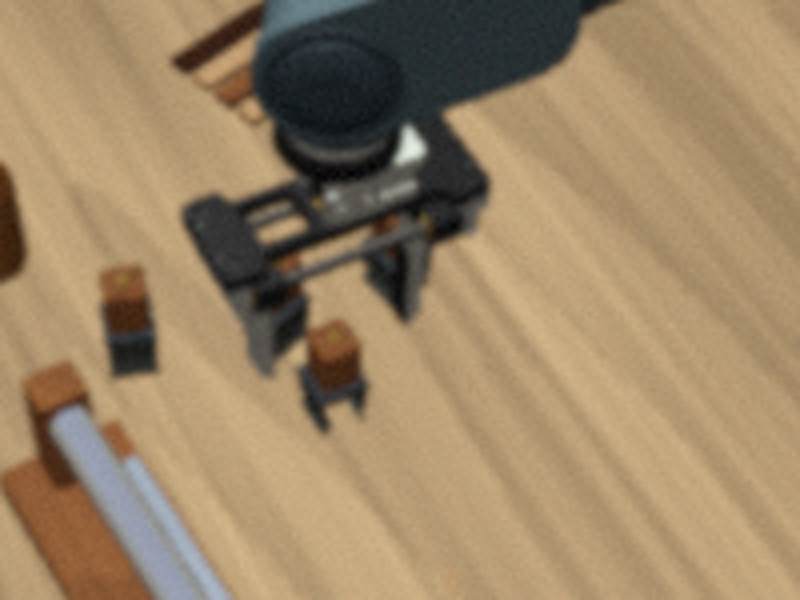

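The crop shows the open fingertips at (265,370) and (410,315), straddling the block top at (335,335). They are aligned, so I lower and close.

>>> step_arm(rows=[[[-1, 0, 0, 0.5, 0, 0, 0], [-1, 0, 0, 0.4, 0, 0, 0], [-1, 0, 0, 0.25, 0, 0, 0], [-1, 0, 0, 0, 0, 0, 0], [1, 0, 0, 0, 0, 0, 0], [1, 0, 0, 0, 0, 0, 0], [1, 0, 0, 0, 0, 0, 0], [1, 0, 0, 0, 0, 0, 0]]])

```text
t: 5.43
tool_pos: [439.1, -131.9, 45.7]
tcp_rot: [2.221, 2.22, 0.001]
force: [-0.1, -0.6, 0.8]
finger_gap: 70.3
grasp_force: 0.0
```

>>> step_arm(rows=[[[1, 0, 0, 0, 0, 0, 0], [1, 0, 0, 0, 0, 0, 0], [1, 0, 0, 0, 0, 0, 0], [1, 0, 0, 0, 0, 0, 0]]])

```text
t: 5.77
tool_pos: [438.5, -131.6, 45.0]
tcp_rot: [2.222, 2.22, 0.0]
force: [-0.5, -0.2, 0.6]
finger_gap: 43.7
grasp_force: 0.0
```

>>> step_arm(rows=[[[1, 0, 0, 0, 0, 0, 0], [1, 0, 0, 0, 0, 0, 0], [1, 0, 0, 0, 0, 0, 0], [1, 0, 0, 0, 0, 0, 0], [1, 0, 0, 0, 0, 0, 0], [1, 0, 0, 0, 0, 0, 0]]])

```text
t: 6.27
tool_pos: [438.5, -131.5, 44.9]
tcp_rot: [-2.222, -2.22, 0.0]
force: [0.2, 0.3, -0.6]
finger_gap: 29.4
grasp_force: 30.0
```

>>> step_arm(rows=[[[1, 0, 0, -0.4, 0, 0, 0], [1, 0, 0, -1, 0, 0, 0], [1, 0, 0, -1, 0, 0, 0], [1, 0, 0, -1, 0, 0, 0], [1, 0, 0, -1, 0, 0, 0], [1, 0, 0, -0.6, 0, 0, 0], [1, 0, 0, 0, 0, 0, 0]]])

```text
t: 6.85
tool_pos: [440.9, -132.9, 199.5]
tcp_rot: [2.216, 2.215, 0.003]
force: [0.5, -0.4, 0.6]
finger_gap: 29.8
grasp_force: 30.0
```

```bash
python3 - <<'E'
from h import *
o=observe();print(o["tool_pos"],o["finger_gap"],o["force"])
for n in("top","scene"):
    p,d=snapshot(n);C=cloud(n,d);np.save(n+"1.npy",d)
    cv2.imwrite(f"pics/{n}2.png",p[:,:,::-1])
    ok=np.isfinite(C[...,0])
    def sel(x0,x1,y0,y1,z0,z1): return C[ok&(C[...,0]>x0)&(C[...,0]<x1)&(C[...,1]>y0)&(C[...,1]<y1)&(C[...,2]>z0)&(C[...,2]<z1)]
    # tube sides: fit cylinder axis (r=14, z=85): x0 from least squares
    g=sel(590,640,-60,25,86,101)
    from scipy.optimize import least_squares
    f=lambda q: np.hypot((g[:,0]-(q[0]+q[1]*(g[:,1])))*np.cos(q[1]),g[:,2]-q[2])-14
    s=least_squares(f,[610,-.06,85],loss="soft_l1");print(n,"axis",s.x,len(g),np.abs(s.fun).mean())
    for h in(1,-1):
        q=sel(560,660,*((150,200) if h>0 else (-180,-135)),104,113);q and 0 if False else print("post",np.median(q,0),len(q))
    st=sel(570,650,20,90,105,120);print("stop y range",np.percentile(st[:,1],[3,50,97]),np.percentile(st[:,0],[3,97]))
E
```

```text
[ 440.8758562  -132.87970792  199.52541252] 29.84060672319685 [ 0.48006755 -0.41150231  0.59667044]
top axis [ 6.10886465e+02 -6.62565953e-02  8.56889278e+01] 223 1.1989569236431672
post [599.19892053 171.55870275 109.08605017] 121
post [ 618.76384549 -158.22922372  109.44854   ] 116
stop y range [28.00739303 53.41492712 64.71646848] [583.06563867 629.74336159]
scene axis [ 6.10507072e+02 -6.25562702e-02  8.60790121e+01] 309 0.9514208624479037
post [601.98455515 173.74069461 109.05834186] 196
post [ 619.89501577 -153.46867796  109.03908476] 145
stop y range [32.18221446 57.65359299 69.17945219] [586.69430894 631.01603497]
```

>>> step_arm(rows=[[[1, 0.5, 0.8, 0, 0, 0, 0], [1, 0.6, 0.9, 0, 0, 0, 0], [1, 0.6, 0.9, 0, 0, 0, 0], [1, 0.6, 0.9, 0, 0, 0, 0], [1, 0.6, 0.9, 0, 0, 0, 0], [1, 0.4, 0.8, 0, 0, 0, 0], [1, 0.28, 0.57, 0, 0, 0, 0], [1, 0, 0, 0, 0, 0, -0.7]]])

```text
t: 7.62
tool_pos: [612.5, -22.4, 191.2]
tcp_rot: [-2.147, -2.288, 0.003]
force: [-0.9, 0.0, -0.7]
finger_gap: 30.2
grasp_force: 30.0
```

>>> step_arm(rows=[[[1, 0, 0, 0.6, 0, 0, 0], [1, 0, 0, 0.6, 0, 0, 0], [1, 0, 0, 0.5, 0, 0, 0], [1, 0, 0, 0.1, 0, 0, 0], [1, 0, 0, 0, 0, 0, 0], [1, 0, 0, 0, 0, 0, 0], [1, 0, 0, 0, 0, 0, 0], [1, 0, 0, 0, 0, 0, 0]]])

```text
t: 8.28
tool_pos: [611.7, -24.4, 141.4]
tcp_rot: [2.154, 2.287, -0.0]
force: [-0.4, 0.5, -0.7]
finger_gap: 29.7
grasp_force: 30.0
```

```bash
python3 - <<'E'
from h import *
o=observe();print(o["tool_pos"],R.from_rotvec(o["tcp_rot"]).as_matrix().round(3),o["finger_gap"],o["force"])
ims=[]
for n in("top","scene"):
    p,d=snapshot(n);C=cloud(n,d);
    ok=np.isfinite(C[...,0])
    def sel(x0,x1,y0,y1,z0,z1): return C[ok&(C[...,0]>x0)&(C[...,0]<x1)&(C[...,1]>y0)&(C[...,1]<y1)&(C[...,2]>z0)&(C[...,2]<z1)]
    ims.append(cv2.resize(p[130:210,255:400,::-1] if n=="top" else p[140:290,200:360,::-1],(400,300 if n=="top" else 375),interpolation=cv2.INTER_CUBIC))
    if n=="scene":
        ims[-1]=cv2.resize(p[140:290,220:340,::-1],(480,600),interpolation=cv2.INTER_CUBIC)
    c=sel(590,632,-40,-4,108,132);print(n,"clip low part",np.percentile(c,[2,50,98],axis=0).round(1) if len(c) else 0)
cv2.imwrite("pics/s3.png",ims[1])
E
```

```text
[611.66046536 -24.37366936 141.41057894] [[-0.06   0.998 -0.   ]
 [ 0.998  0.06  -0.   ]
 [-0.    -0.    -1.   ]] 29.735414557080798 [-0.35216755  0.54242515 -0.73302385]
top clip low part 0
scene clip low part [[593.7 -26.  108.7]
 [601.3  -9.9 114.9]
 [628.7  -5.  130.7]]
```

View pics/s3.png

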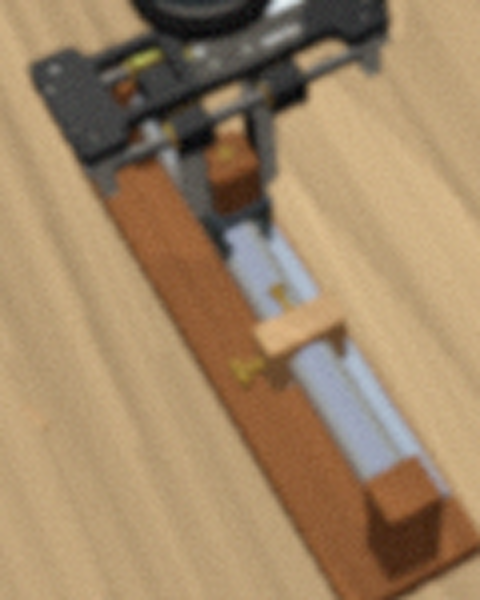

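The view shows the clip's arms at (228,250) and (268,230) straddling the tube, with the stop's screw well clear at (278,295). Next I press at about 25 mm/s.

>>> step_arm(rows=[[[1, 0, 0, 0.08, 0, 0, 0], [1, 0, 0, 0.08, 0, 0, 0], [1, 0, 0, 0.07, 0, 0, 0], [1, 0, 0, 0.07, 0, 0, 0], [1, 0, 0, 0.07, 0, 0, 0], [1, 0, 0, 0.07, 0, 0, 0]]])

```text
t: 8.88
tool_pos: [613.1, -24.6, 129.9]
tcp_rot: [2.151, 2.286, 0.002]
force: [-0.3, 0.7, 11.3]
finger_gap: 30.1
grasp_force: 30.0
```

>>> step_arm(rows=[[[1, 0, 0, 0.07, 0, 0, 0], [1, 0, 0, 0.07, 0, 0, 0], [1, 0, 0, 0.07, 0, 0, 0], [1, 0, 0, 0.07, 0, 0, 0]]])

```text
t: 9.22
tool_pos: [612.5, -24.6, 120.5]
tcp_rot: [2.152, 2.286, 0.001]
force: [1.0, -0.2, 1.2]
finger_gap: 30.0
grasp_force: 30.0
```

>>> step_arm(rows=[[[1, 0, 0, 0.07, 0, 0, 0], [1, 0, 0, 0.07, 0, 0, 0], [1, 0, 0, 0.06, 0, 0, 0]]])

```text
t: 9.47
tool_pos: [611.2, -24.1, 111.9]
tcp_rot: [-2.153, -2.286, 0.0]
force: [-0.2, -0.3, 10.2]
finger_gap: 30.0
grasp_force: 30.0
```

```bash
python3 - <<'E'
from h import *
o=observe();print(o["tool_pos"],o["force"])
p,d=snapshot("scene");C=cloud("scene",d);ok=np.isfinite(C[...,0])
cv2.imwrite("pics/s4.png",cv2.resize(p[160:230,240:310,::-1],(600,600),interpolation=cv2.INTER_CUBIC))
m=ok&(np.abs(C[...,0]-612)<12)&(np.abs(C[...,1]+24)<14)&(C[...,2]>125)&(C[...,2]<175)
z=C[...,2][m];print(len(z),np.percentile(z,[50,80,95]) if len(z) else 0)
E
```

```text
[611.22776016 -24.06500887 111.91510738] [-0.18839928 -0.29489798 10.23603766]
95 [148.25200941 149.5226655  150.93445694]
```

View pics/s4.png

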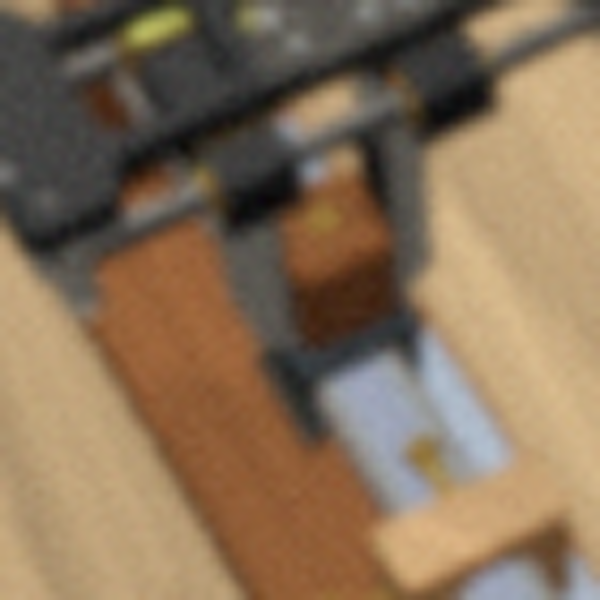

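The clip's plate, at (345,345), now nearly touches the tube. I press a little further to feel the hard stop.

>>> step_arm(rows=[[[1, 0, 0, 0.04, 0, 0, 0], [1, 0, 0, 0.03, 0, 0, 0], [1, 0, 0, 0, 0, 0, 0]]])

```text
t: 9.77
tool_pos: [611.6, -24.1, 112.0]
tcp_rot: [-2.153, -2.287, 0.0]
force: [-2.3, 1.2, 3.7]
finger_gap: 29.7
grasp_force: 30.0
```

>>> step_arm(rows=[[[1, 0, 0, 0.04, 0, 0, 0], [1, 0, 0, 0.03, 0, 0, 0], [1, 0, 0, 0, 0, 0, 0]]])

```text
t: 10.02
tool_pos: [612.1, -24.2, 111.9]
tcp_rot: [2.153, 2.288, 0.0]
force: [-5.0, 2.3, 13.0]
finger_gap: 29.6
grasp_force: 30.0
```

```bash
python3 - <<'E'
from h import *
for _ in range(2):
    o=observe();print(o["t"],o["tool_pos"],o["force"],o["ft_torque"])
    p,d=snapshot("scene");C=cloud("scene",d);ok=np.isfinite(C[...,0])
    m=ok&(np.abs(C[...,0]-613)<12)&(np.abs(C[...,1]+22)<11)&(C[...,2]>138)&(C[...,2]<175)
    z=C[...,2][m];print(len(z),np.percentile(z,[20,50,80]))
E
```

```text
10.0167 [612.14673208 -24.16478035 111.90205929] [-5.04107982  2.30791932 13.00291207] [0.39494473 1.24600259 0.06423359]
78 [147.53888362 148.37646169 149.74432374]
10.0667 [612.10737754 -24.15651364 111.86083308] [-5.60013539  1.59343802 12.85582161] [0.4108482  1.22550174 0.05188105]
75 [146.72843937 148.16276187 149.43011887]
```

>>> step_arm(rows=[[[1, 0, -0.03, 0.03, 0, 0, 0], [1, 0, 0, 0.03, 0, 0, 0], [1, 0, 0, 0, 0, 0, 0], [1, 0, 0, 0, 0, 0, 0]]])

```text
t: 10.45
tool_pos: [612.2, -24.2, 111.9]
tcp_rot: [2.152, 2.286, 0.002]
force: [-7.0, 2.0, 19.6]
finger_gap: 30.0
grasp_force: 30.0
```

>>> step_arm(rows=[[[1, 0, 0, -0.08, 0, 0, 0], [1, 0, 0, -0.06, 0, 0, 0], [1, 0, 0, 0, 0, 0, 0], [1, 0, 0, 0, 0, 0, 0]]])

```text
t: 10.78
tool_pos: [611.4, -24.3, 112.0]
tcp_rot: [2.153, 2.287, 0.002]
force: [2.5, 1.3, 3.1]
finger_gap: 29.8
grasp_force: 30.0
```

```bash
python3 - <<'E'
from h import *
o=observe();print(o["t"],o["tool_pos"],o["force"],o["ft_torque"])
for n in ("scene","top"):
    acc=[]
    for _ in range(4):
        p,d=snapshot(n);acc.append(np.where(d>0,d,np.nan))
    C=cloud(n,np.nan_to_num(np.nanmean(acc,0)));ok=np.isfinite(C[...,0])
    def sel(x,y,rx,ry,z0,z1):
        return C[ok&(abs(C[...,0]-x)<rx)&(abs(C[...,1]-y)<ry)&(C[...,2]>z0)&(C[...,2]<z1)]
    for k,a in dict(block=(612,-23,9,9,138,160),stop=(608,55,18,8,106,116),post=(601,172,9,9,104,114),base=(570,60,8,60,8,30)).items():
        q=sel(*a);print(n,k,len(q),q[:,2].mean().round(2) if len(q) else 0)
    s=sel(608,33,8,14,102,110);print("screw",len(s),np.percentile(s,[3,97],axis=0).round(1) if len(s) else 0)
    f=sel(608,-8,20,10,101,110);print("plate front",len(f),np.percentile(f,[3,97],axis=0).round(1) if len(f) else 0)
    s=sel(608,50,22,20,109,116);print("stop y",np.percentile(s[:,1],[3,97]).round(1) if len(s) else 0)
E
```

```text
10.7833 [611.35924901 -24.2682585  111.96217835] [2.48839732 1.28141118 3.06853297] [ 0.3356427  -0.35559161  0.07150737]
scene block 50 148.74
scene stop 94 111.4
scene post 65 109.36
scene base 168 20.54
screw 25 [[603.1  27.2 105.5]
 [613.3  45.2 109.8]]
plate front 59 [[592.8 -14.1 101.2]
 [626.8  -2.5 109.3]]
stop y [46.1 68.2]
top block 0 0
top stop 0 0
top post 43 109.58
top base 82 20.57
screw 0 0
plate front 0 0
stop y [64.5 64.6]
```

>>> step_arm(rows=[[[1, 0.06, 0, 0, 0, 0, 0], [1, 0.08, 0, 0, 0, 0, 0], [1, 0.08, 0, 0, 0, 0, 0], [1, 0.08, 0, 0, 0, 0, 0], [1, 0.08, 0, 0, 0, 0, 0], [1, 0.08, 0, 0, 0, 0, 0], [1, 0.08, 0, 0, 0, 0, 0]]])

```text
t: 11.77
tool_pos: [610.4, -9.8, 112.0]
tcp_rot: [2.151, 2.285, -0.002]
force: [3.2, -3.8, 3.4]
finger_gap: 29.9
grasp_force: 30.0
```

>>> step_arm(rows=[[[1, 0.06, 0, 0, 0, 0, 0], [1, 0.06, 0, 0, 0, 0, 0], [1, 0.06, 0, 0, 0, 0, 0], [1, 0.06, 0, 0, 0, 0, 0]]])

```text
t: 12.1
tool_pos: [609.9, -2.5, 112.0]
tcp_rot: [2.151, 2.285, -0.002]
force: [3.5, -3.6, 3.9]
finger_gap: 29.7
grasp_force: 30.0
```

>>> step_arm(rows=[[[1, 0.04, 0, 0, 0, 0, 0], [1, 0.04, 0, 0, 0, 0, 0], [1, 0.04, 0, 0, 0, 0, 0], [1, 0.04, 0, 0, 0, 0, 0]]])

```text
t: 12.43
tool_pos: [609.6, 2.2, 111.9]
tcp_rot: [2.151, 2.285, -0.002]
force: [3.5, -3.9, 3.7]
finger_gap: 29.8
grasp_force: 30.0
```

>>> step_arm(rows=[[[1, 0.03, 0, 0, 0, 0, 0], [1, 0.03, 0, 0, 0, 0, 0], [1, 0.03, 0, 0, 0, 0, 0]]])

```text
t: 12.68
tool_pos: [609.5, 4.9, 111.9]
tcp_rot: [2.151, 2.285, -0.003]
force: [3.3, -4.1, 3.4]
finger_gap: 29.7
grasp_force: 30.0
```

>>> step_arm(rows=[[[1, 0.03, 0, 0, 0, 0, 0], [1, 0.03, 0, 0, 0, 0, 0]]])

```text
t: 12.85
tool_pos: [609.3, 6.7, 111.9]
tcp_rot: [2.151, 2.285, -0.003]
force: [3.1, -4.2, 3.9]
finger_gap: 30.2
grasp_force: 30.0
```

>>> step_arm(rows=[[[1, 0.03, 0, 0, 0, 0, 0], [1, 0.03, 0, 0, 0, 0, 0]]])

```text
t: 13.02
tool_pos: [609.3, 8.3, 112.0]
tcp_rot: [2.151, 2.285, -0.003]
force: [3.7, -6.9, 3.7]
finger_gap: 29.6
grasp_force: 30.0
```

>>> step_arm(rows=[[[1, 0.03, 0, 0, 0, 0, 0], [1, 0.03, 0, 0, 0, 0, 0]]])

```text
t: 13.18
tool_pos: [609.2, 8.5, 112.0]
tcp_rot: [2.149, 2.284, -0.007]
force: [3.0, -12.2, 2.4]
finger_gap: 29.9
grasp_force: 30.0
```

>>> step_arm(rows=[[[1, -0.01, 0, 0, 0, 0, 0], [1, 0, 0, 0, 0, 0, 0], [1, 0, 0, 0, 0, 0, 0], [1, 0, 0, 0, 0, 0, 0], [1, 0, 0, 0, 0, 0, 0]]])

```text
t: 13.6
tool_pos: [609.2, 8.4, 112.0]
tcp_rot: [2.15, 2.284, -0.006]
force: [3.6, -8.9, 3.5]
finger_gap: 29.7
grasp_force: 30.0
```

>>> step_arm(rows=[[[1, 0.02, 0, 0, 0, 0, 0], [1, 0.005, 0, 0, 0, 0, 0], [1, 0, 0, 0, 0, 0, 0], [1, 0, 0, 0, 0, 0, 0], [1, 0, 0, 0, 0, 0, 0]]])

```text
t: 14.02
tool_pos: [609.2, 8.5, 112.0]
tcp_rot: [2.149, 2.283, -0.007]
force: [3.3, -10.8, 2.6]
finger_gap: 29.9
grasp_force: 30.0
```

>>> step_arm(rows=[[[1, -0.03, 0, 0, 0, 0, 0], [1, -0.03, 0, 0, 0, 0, 0], [1, 0, 0, 0, 0, 0, 0]]])

```text
t: 14.27
tool_pos: [609.2, 8.4, 112.0]
tcp_rot: [2.151, 2.285, -0.003]
force: [3.2, -6.4, 3.5]
finger_gap: 29.6
grasp_force: 30.0
```

>>> step_arm(rows=[[[1, -0.03, 0, 0, 0, 0, 0], [1, -0.03, 0, 0, 0, 0, 0], [1, 0, 0, 0, 0, 0, 0]]])

```text
t: 14.52
tool_pos: [609.2, 8.2, 111.9]
tcp_rot: [2.153, 2.286, 0.0]
force: [3.4, -2.5, 4.1]
finger_gap: 29.6
grasp_force: 30.0
```

>>> step_arm(rows=[[[0.3, 0, 0, 0, 0, 0, 0], [0.3, 0, 0, 0, 0, 0, 0], [0, 0, 0, 0, 0, 0, 0], [0, 0, 0, 0, 0, 0, 0], [-0.3, 0, 0, 0, 0, 0, 0], [-0.3, 0, 0, 0, 0, 0, 0], [-0.3, 0, 0, 0, 0, 0, 0], [-0.3, 0, 0, 0, 0, 0, 0]]])

```text
t: 15.18
tool_pos: [608.6, 8.8, 111.4]
tcp_rot: [-2.153, -2.287, 0.001]
force: [1.0, 0.2, 0.1]
finger_gap: 61.0
grasp_force: 0.0
```

Released, so I lift slowly and then clear.

>>> step_arm(rows=[[[-0.3, 0, 0, -0.3, 0, 0, 0], [-0.3, 0, 0, -0.6, 0, 0, 0], [-0.3, 0, 0, -0.8, 0, 0, 0], [-0.3, 0, 0, -0.8, 0, 0, 0], [-0.3, -0.5, -0.8, -0.8, 0, 0, 0], [-0.3, -0.5, -0.8, -0.5, 0, 0, 0], [-0.3, -0.5, -1, 0, 0, 0, 0], [-0.3, -0.5, -1, 0, 0, 0, 0]]])

```text
t: 15.85
tool_pos: [504.4, -58.4, 227.9]
tcp_rot: [2.15, 2.286, 0.002]
force: [0.4, -0.7, 0.0]
finger_gap: 60.9
grasp_force: 0.0
```

>>> step_arm(rows=[[[-0.3, -0.5, -0.8, 0, 0, 0, 0], [-0.3, -0.5, -0.5, 0, 0, 0, 0], [-0.3, 0, 0, 0, 0, 0, 0], [-0.3, 0, 0, 0, 0, 0, 0]]])

```text
t: 16.18
tool_pos: [467.5, -90.4, 226.5]
tcp_rot: [2.155, 2.284, 0.001]
force: [-0.0, -0.3, -0.9]
finger_gap: 61.2
grasp_force: 0.0
```

```bash
python3 - <<'E'
from h import *
p,d=snapshot("scene");q,e=snapshot("top")
cv2.imwrite("pics/s5.png",np.hstack([cv2.resize(p[180:260,250:330,::-1],(400,400),interpolation=cv2.INTER_CUBIC),cv2.resize(q[130:200,290:360,::-1],(400,400),interpolation=cv2.INTER_CUBIC)]))
C=cloud("scene",d);ok=np.isfinite(C[...,0])
def sel(x,y,rx,ry,z0,z1): return C[ok&(abs(C[...,0]-x)<rx)&(abs(C[...,1]-y)<ry)&(C[...,2]>z0)&(C[...,2]<z1)]
b=sel(609,8,40,40,140,160);print(b.mean(0),cv2.minAreaRect(b[:,:2].astype(np.float32)))
s=sel(608,50,22,20,109,116);print("stop y",np.percentile(s[:,1],[3,97]).round(1))
E
```

```text
[610.86090362  11.35211292 147.43538468] ((609.3948974609375, 9.82015323638916), (28.72969627380371, 29.7882137298584), 3.1605846881866455)
stop y [46.3 68. ]
```

View pics/s5.png

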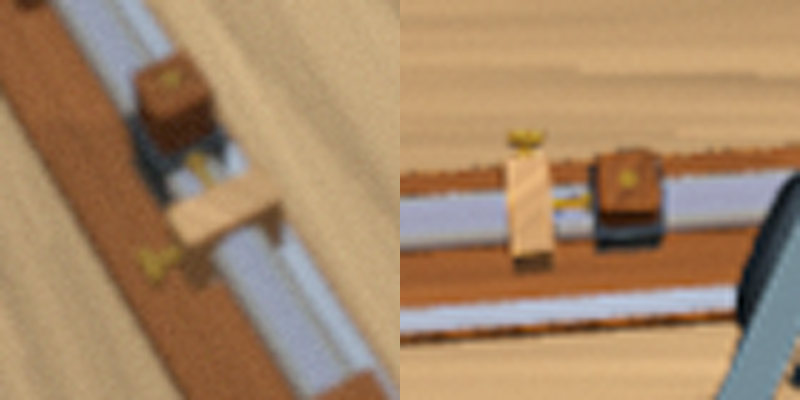

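The clip, with its block at (175,100) on the left and (627,185) on the right, sits upright on the tube. Its plate touches the screw head at (590,203), and the stop has not moved (46.3 to 68.0 now, 46.1 to 68.2 before).

```bash
python3 -c "
from station import *
print(sign_off())"
```

```text
the job is handed in; nothing more can be done
None
```

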